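# Hang the work lamp on the latched hook and tug-test it

### The arm

A 6-joint arm with a two-finger parallel gripper is mounted at the origin on the work surface. World frame = base frame: x ahead of the robot, y to its left, z up, the work surface at z = 0. Lengths are in m, angles in rad, forces in N, time in s.
With the tool pointing down it reaches from about 0.35 to 0.85 m from the base axis. Payload 8.1 kg.
Tool frame: the origin (TCP) lies on the mounting face of the last link; the fingertips stand 186 mm ahead of it and the grasp point (between the pads) lies 167 mm ahead of it; z points along the fingers, y is the line along which they close (so a half turn about z gives the same grasp; the last joint's range is limited). The gripper opens to 93 mm and grips with 3 to 60 N. Pads are 15 mm wide; open, the fingers measure 128 mm over their backs; the gripper's body (75 mm by 188 mm) begins 65 mm behind the grasp point.
Start: joints at [-1.296, 0.13, 1.488, -0, 1.523, -0.085], TCP at [0.211, -0.562, 0.405] pointing down, gripper open.
Joint ranges: [-2.96, 2.96], [-0.89, 2.26], [0.02, 2.5], [-1.34, 4.48], [0, 2.73], [-2.66, 2.66]. Speed limits (rad/s): [2.39, 2.39, 2.79, 3.14, 3.14, 3.14].

### API

Orientations are given as a rotation vector (axis times angle).
In Python, from plant import read_state, read_camera, camera_params, close_job gives the robot as it stands. The module is installed in compiled form; this text tells all that it offers.
- The arm moves only by the tool servo_tool, never from a script. Its argument "increments" is a list of rows, each an object with "slide": the shift along the tool's x, y, z in mm, a list of three; "dr": the turn, a rotation vector about the tool's x, y, z in rad, a list of three; "jaw": the closure, from 0 (fully open) to 1 (shut). In form: [{"slide": [x, y, z], "dr": [ax, ay, az], "jaw": jaw}, ...]. A call has 1 to 20 rows; each row is the pose to reach, as a shift and turn from the pose commanded when the call began, along the tool's axes at that moment; what a row does not reach only later rows make up. A row lasts 1/10 s, in which the tool goes at most 50 mm and 8.59 degrees, less where a joint would pass 70% of its speed; a pose out of reach is approached as far as the arm can. A call with a gripper value outside its range is refused whole. The fingers move at their own pace and stop on an object; "force" is the grip in N (left out, the last holds). Time passes only in rows, so rows that repeat a pose let the fingers close. It gives the time, the measured TCP pose, the force, the opening and the grip force at its end, in the units of the state.
- read_state(): the state, without advancing time (a new reading comes with each control period).
- read_camera(name): name is "side" or "top"; returns (picture, depth): 400x640x3 uint8, red, green, blue; 400x640 float32, m along the optical axis (not along the pixel's ray), 0 where there is no reading.
- camera_params(name): a dict with "fx", "fy", "cx", "cy" (pixels), "rvec" (rotation vector, rad) and "tvec" (3), from world to camera coordinates, as OpenCV has them. Camera axes: x right, y down, z forward; pixel columns grow to the right and rows downward; lengths in m; the calibration is good to about 2 mm. A picture is of the moment at which its call begins. camera_params takes no time and is no camera call.
- close_job(): hands the job in; it is judged then, once.
The state is a dict: "t": time; "q": joint angles; "dq": joint speeds; "joint_torque": joint torques, N m; "tool_pos": TCP position; "orientation": TCP orientation; "force": force on the tool from outside, world axes, zero at the start; "wrist_torque": the same for the moment, N m; "opening": finger opening in m; "gripper_force": force on a finger pad.
Only numpy, scipy, OpenCV 4.12 (cv2) and the standard library are available. Lean on these libraries where they do the work, as an engineer would, in place of code of your own. Each camera call takes 0.05 s, during which the arm holds its last target. There are 200 camera calls.

### The job

Pick the work lamp up by its yoke and hang it by the yoke's cross-pin on the hook of the stand, pushing the pin past the spring latch until it sits in the bottom of the hook with the latch snapped shut above it. Still holding it, tug it gently straight down with about 9 newtons on top of its own weight for a second to be sure it is held, never loading the hook with more than 20 newtons. Then let go and leave it hanging still, with the tin, the spanner and the wood offcut left where they are.

Things in the scene. Friction and masses are not known exactly. Their poses are not given: they have to be found in the camera images.
- lamp_pin (a point): Centre of the lamp's steel cross-pin (6 mm thick, along the lamp's y, 36 mm between two straps). The lamp (0.25-0.42 kg) stands upright: a grey box 32 (x) x 36 (y) x 90 mm high, white lens on +x. The pin is 170 mm above its underside, 80 mm above the box's top: the window under the pin is 77 mm high. x, y level, z up. It may hang either way round.
- lamp_grip (a point): Where to grip the lamp: midway between its two upright aluminium straps, 10 mm above the pin's centre. Straps 14 (x) x 5 (y) mm, 46 mm over their outer faces (y), ending 26 mm above the pin. Grip from above, fingers closing along the lamp's y on the outer faces. Nothing lies between the straps above the pin.
- hook_seat (a point): Where the pin's centre nominally rests when home in the hook, 205 mm above the bench. The hook is clamped to its post by hand: its true height is up to 5 mm higher or lower than given here, to be found by feel; the clamp does not yield to a tug. The hook is a J of 8 mm steel bar in this frame's x-z plane, open upward; the lamp enters from -x over the tip, then goes straight down at x = 0.
- latch (a joint): Spring latch over the hook's mouth: 0 rad = shut (level), grows as it is pushed down (to 1.4). A 4 mm thick finger hinged 16 mm to +x of the seat and 27 mm above it, 20 mm long towards the tip. The pin meets it 32 mm above the true seat, needs 4 to 7 N to push it (more than the lamp's weight) and passes its end some 10 mm above the seat; then it springs back to 0.
- hook: The hook's stand; origin on the bench straight below the seat, same axes. Relative to the true seat: hook's free tip (8 mm bar) at x = -12 mm, top 36 mm above; V bottom's underside 14 mm below; shank at x = +20 mm, 38 mm high, whence a level bar runs +x to the clamp (24 mm cube) on a 14 mm square post at x = +80 mm, 260 mm high, on a foot 70 x 80 mm fixed to the bench.
- tin_mid (a point): Bystander: open steel tin, 70 mm diameter, 60 mm high, standing; this point is at its centre, half-way up. Not to be disturbed.
- wrench: Bystander: steel spanner lying flat on the bench. Not to be disturbed.
- offcut_mid (a point): Bystander: wood offcut 90 x 45 x 30 mm lying on the bench; this point is its centre. Not to be disturbed.
Not all that is in view belongs to the job. There is more than one size of the part that bears lamp_pin; the job needs the largest.

How it is judged:
By the outcome, as a careful person would: the job done as asked, in the order asked, and still so for the second after the job is handed in, with the robot touching nothing.
It also fails if it takes over 72 s, if anything falls off the work surface, if the arm or the gripper's body presses on something with over 40 N, if the wrist force passes 120 N, or if a joint passes its speed limit or range.

## Working session

There is one attempt and no reset: what is moved stays moved. The work goes in short steps, Python scripts to look and compute and a tool call to move; the robot and the scene stay as the last step left them, time stands still between calls to the robot, and variables do not carry over. Pictures are saved under pics/ and viewed, at most 10 in all, crops included, and the job is handed in when it is done.

Besides the shell and the picture viewer there is one more tool, called after "Emit:" by a JSON object that holds its "api" and its "payload", one argument or row to a line. servo_tool: Moves the arm, as the interface text tells. Its arguments: {"type":"object","properties":{"increments":{"type":"array"},"force":{"type":"number"}},"required":["increments"]}

```bash
mkdir -p pics; cat > h.py <<'E'
import numpy as np, cv2
from plant import *
from scipy.spatial.transform import Rotation as R
def cloud(n):
    im,d=read_camera(n); p=camera_params(n)
    v,u=np.mgrid[:400,:640]
    c=np.stack([(u-p['cx'])/p['fx']*d,(v-p['cy'])/p['fy']*d,d],-1)
    M=R.from_rotvec(p['rvec']).as_matrix()
    w=(c-np.array(p['tvec']))@M
    w[d==0]=np.nan
    return im,w
E
python3 - <<'E'
from h import *
for n in("side","top"):
    im,w=cloud(n); np.savez(f"{n}0.npz",im=im,w=w)
    cv2.imwrite(f"pics/{n}0.png",im[:,:,::-1])
    p=camera_params(n);M=R.from_rotvec(p['rvec']).as_matrix();print(n,p['fx'],-M.T@np.array(p['tvec']),M[2])
s=read_state();print(s['t'],s['orientation'],s['opening'],s['force'])
E
```

```text
side 368.244016037591 [ 0.5160008  -0.52797602  0.69508376] [ 0.15294193  0.68918679 -0.70825866]
top 434.3937124475549 [ 4.57564196e-01 -1.05488945e-04  1.10022640e+00] [ 0.17660224 -0.00200578 -0.98428026]
0.1 [-3.08923843e+00 -5.61737561e-01  2.83638733e-04] 0.09251381066609728 [-0.07895475 -0.62295798  0.77443583]
```

View pics/side0.png

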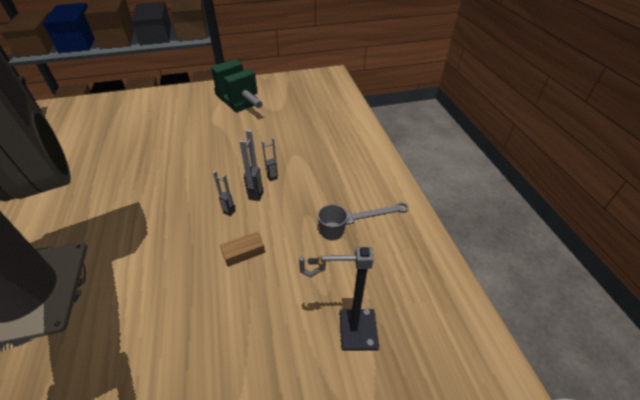

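View pics/top0.png

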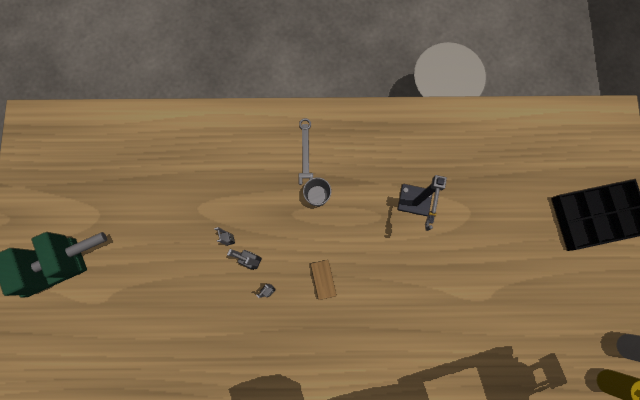

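The side view shows three lamps at (225,193), (252,170) and (271,160). In the top view they are at (264,290), (244,258) and (224,236). The middle one is clearly the tallest, so it fits "largest". The hook is at side (312,265) and top (431,215), and its post at side (362,290). I'll confirm the lamp in a crop and measure.

```bash
python3 - <<'E'
from h import *
S=np.load("side0.npz");T=np.load("top0.npz")
a=cv2.resize(S['im'][120:220,205:290],None,fx=4.5,fy=4.5,interpolation=2)
b=cv2.resize(S['im'][235:360,290:390],None,fx=3.6,fy=3.6,interpolation=2)
h=min(len(a),len(b));cv2.imwrite("pics/crop1.png",np.hstack([a[:h],b[:h]])[:,:,::-1])
for D,n,(u0,u1,v0,v1) in((S,'side',(205,290,120,220)),(T,'top',(205,285,220,305))):
    w=D['w'][v0:v1,u0:u1]
    z=w[...,2]
    for lo,hi in((.02,.05),(.06,.085),(.085,.1),(.1,.135),(.145,.18),(.18,.21)):
        m=((z>lo)&(z<hi)).astype(np.uint8)
        k,l,st,c=cv2.connectedComponentsWithStats(m)
        for i in range(1,k):
            if st[i,4]>3:
                P=w[l==i];print(n,lo,st[i,4],(c[i]+[u0,v0]).round(),np.median(P,0).round(4),P.min(0).round(3),P.max(0).round(3))
print('stand')
for D,n,(u0,u1,v0,v1) in((S,'side',(290,390,235,360)),(T,'top',(385,460,165,240))):
    w=D['w'][v0:v1,u0:u1]; z=w[...,2]
    for lo,hi in((.005,.03),(.185,.225),(.225,.25),(.25,.28)):
        m=((z>lo)&(z<hi)).astype(np.uint8)
        k,l,st,c=cv2.connectedComponentsWithStats(m)
        for i in range(1,k):
            if st[i,4]>3:
                P=w[l==i];print(n,lo,st[i,4],(c[i]+[u0,v0]).round(),np.median(P,0).round(4),P.min(0).round(3),P.max(0).round(3), cv2.minAreaRect((P[:,:2]*1000).astype(np.float32)))
E
```

```text
side 0.02 88 [272. 172.] [0.5662 0.2252 0.036 ] [0.551 0.221 0.02 ] [0.58  0.237 0.049]
side 0.02 137 [255. 191.] [0.5139 0.162  0.036 ] [0.491 0.154 0.02 ] [0.535 0.182 0.05 ]
side 0.02 106 [227. 206.] [0.4422 0.1239 0.0353] [0.426 0.117 0.02 ] [0.456 0.136 0.05 ]
side 0.06 79 [271. 161.] [0.5674 0.2342 0.0634] [0.551 0.223 0.06 ] [0.583 0.248 0.084]
side 0.06 133 [253. 180.] [0.5144 0.1579 0.0727] [0.492 0.152 0.06 ] [0.535 0.184 0.085]
side 0.06 112 [224. 195.] [0.439  0.1314 0.0638] [0.426 0.119 0.06 ] [0.456 0.148 0.085]
side 0.085 11 [274. 151.] [0.5795 0.2365 0.0936] [0.577 0.234 0.085] [0.582 0.24  0.1  ]
side 0.085 10 [264. 154.] [0.5525 0.2296 0.0929] [0.551 0.226 0.087] [0.555 0.238 0.098]
side 0.085 135 [253. 172.] [0.5178 0.1706 0.0913] [0.494 0.152 0.085] [0.533 0.197 0.1  ]
side 0.085 19 [218. 185.] [0.4306 0.1423 0.0921] [0.427 0.138 0.086] [0.435 0.146 0.099]
side 0.085 18 [227. 189.] [0.4516 0.1232 0.0911] [0.447 0.121 0.085] [0.455 0.129 0.099]
side 0.1 66 [268. 145.] [0.5683 0.2351 0.1191] [0.551 0.224 0.101] [0.583 0.245 0.135]
side 0.1 65 [253. 158.] [0.5221 0.1
[... 4387 characters left out ...]
 ((579.395263671875, -218.15586853027344), (7.440949440002441, 34.76012420654297), 78.01057434082031)
top 0.225 192 [434. 202.] [ 0.6128 -0.2243  0.2443] [ 0.575 -0.242  0.232] [ 0.667 -0.215  0.25 ] ((620.0123291015625, -228.98561096191406), (21.247379302978516, 91.55364227294922), 82.7711410522461)
top 0.225 22 [429. 227.] [ 0.5646 -0.2142  0.2416] [ 0.562 -0.219  0.227] [ 0.569 -0.212  0.245] ((565.186279296875, -214.87014770507812), (6.8957319259643555, 6.91171932220459), 54.34797286987305)
top 0.25 146 [439. 181.] [ 0.6541 -0.2339  0.2557] [ 0.642 -0.249  0.25 ] [ 0.668 -0.223  0.263] ((655.4193725585938, -235.07508850097656), (23.793638229370117, 24.965404510498047), 74.64897918701172)
```

View pics/crop1.png

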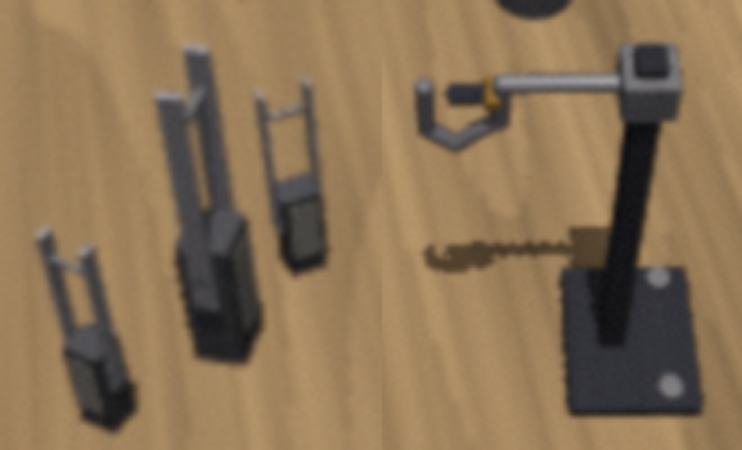

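The crop confirms it: the middle lamp (side 252,170) is the largest, with strap tops at z≈0.197. Its midpoint is about (0.5135, 0.1745), with lamp y at about 65.3°. The hook seat is at about (0.5765, -0.218), with hook x at about -12.5°.

```bash
cat >> h.py <<'E'
def go(x,y,z,yaw,s=None):
    s=s or read_state()
    A=R.from_rotvec(s['orientation']); t=np.deg2rad(yaw)
    yv=np.array([np.cos(t),np.sin(t),0]); zv=np.array([0,0,-1.]); B=R.from_matrix(np.stack([np.cross(yv,zv),yv,zv],1))
    print('slide',(A.inv().apply(np.array([x,y,z])-s['tool_pos'])*1000).round(1),'dr',(A.inv()*B).as_rotvec().round(4))
    print('world z in tool',A.inv().apply([0,0,1]).round(4),'t',s['t'])
E
python3 - <<'E'
from h import *
go(.5135,.1745,.45,65.3)
go(.5135,.1745,.45,65.3-180)
E
```

```text
slide [ 542.  -582.4  -45.2] dr [-7.0000e-04 -2.1000e-03 -2.3508e+00]
world z in tool [ 1.0e-04 -1.7e-03 -1.0e+00] t 0.1
slide [ 542.  -582.4  -45.2] dr [-1.700e-03  6.000e-04  7.908e-01]
world z in tool [ 1.0e-04 -1.7e-03 -1.0e+00] t 0.1
```

Emit:
{"api": "servo_tool", "payload": {
  "increments": [
    {"slide": [0,0,-45],"dr": [0,0,0],"jaw": 0},
    {"slide": [542,-582,-45],"dr": [0,0,-2.35],"jaw": 0},
    {"slide": [542,-582,-45],"dr": [0,0,-2.35],"jaw": 0},
    {"slide": [542,-582,-45],"dr": [0,0,-2.35],"jaw": 0},
    {"slide": [542,-582,-45],"dr": [0,0,-2.35],"jaw": 0},
    {"slide": [542,-582,-45],"dr": [0,0,-2.35],"jaw": 0},
    {"slide": [542,-582,-45],"dr": [0,0,-2.35],"jaw": 0},
    {"slide": [542,-582,-45],"dr": [0,0,-2.35],"jaw": 0},
    {"slide": [542,-582,-45],"dr": [0,0,-2.35],"jaw": 0},
    {"slide": [542,-582,-45],"dr": [0,0,-2.35],"jaw": 0},
    {"slide": [542,-582,-45],"dr": [0,0,-2.35],"jaw": 0},
    {"slide": [542,-582,-45],"dr": [0,0,-2.35],"jaw": 0},
    {"slide": [542,-582,-45],"dr": [0,0,-2.35],"jaw": 0},
    {"slide": [542,-582,-45],"dr": [0,0,-2.35],"jaw": 0},
    {"slide": [542,-582,-45],"dr": [0,0,-2.35],"jaw": 0},
    {"slide": [542,-582,-45],"dr": [0,0,-2.35],"jaw": 0},
    {"slide": [542,-582,-45],"dr": [0,0,-2.35],"jaw": 0},
    {"slide": [542,-582,-45],"dr": [0,0,-2.35],"jaw": 0},
    {"slide": [542,-582,-45],"dr": [0,0,-2.35],"jaw": 0},
    {"slide": [542,-582,-45],"dr": [0,0,-2.35],"jaw": 0}
  ]
}}

```text
t: 2.1
tool_pos: [0.5135, 0.1733, 0.4495]
orientation: [-0.675, -3.068, 0.001]
force: [-0.6, -0.1, 0.5]
opening: 0.0931
gripper_force: 0.0
```

```bash
python3 - <<'E'
from h import *
s=read_state();print(s['tool_pos'],s['orientation'],s['q'],s['force'])
go(.5135,.1745,.347,65.3)
E
```

```text
[0.51345643 0.17332381 0.44947479] [-6.74833474e-01 -3.06777585e+00  1.09101204e-03] [ 2.31082400e-01 -4.13736615e-02  1.58411546e+00 -4.22882704e-04
  1.59957542e+00 -9.06673346e-01] [-0.602974   -0.06309864  0.50810195]
slide [  0.4   1.2 102.5] dr [-0.0008 -0.0003 -0.002 ]
world z in tool [ 3.e-04 -8.e-04 -1.e+00] t 2.1
```

Emit:
{"api": "servo_tool", "payload": {
  "increments": [
    {"slide": [0,0,30],"dr": [0,0,0],"jaw": 0},
    {"slide": [0,0,60],"dr": [0,0,0],"jaw": 0},
    {"slide": [0,0,80],"dr": [0,0,0],"jaw": 0},
    {"slide": [0,0,95],"dr": [0,0,0],"jaw": 0},
    {"slide": [0,0,103],"dr": [0,0,0],"jaw": 0},
    {"slide": [0,0,103],"dr": [0,0,0],"jaw": 0},
    {"slide": [0,0,103],"dr": [0,0,0],"jaw": 0}
  ]
}}

```text
t: 2.8
tool_pos: [0.514, 0.1738, 0.3479]
orientation: [0.674, 3.067, 0.001]
force: [-0.5, -0.9, 0.5]
opening: 0.0928
gripper_force: 0.0
```

```bash
python3 - <<'E'
from h import *
s=read_state();print(s['tool_pos'],s['force'],s['wrist_torque'])
go(.5135,.1745,.347,65.3)
im,w=cloud("side");cv2.imwrite("pics/side1.png",cv2.resize(im[90:230,190:320],None,fx=4,fy=4)[:,:,::-1])
E
```

```text
[0.51399675 0.17376258 0.34789351] [-0.51034671 -0.85178562  0.52173853] [ 0.05502978 -0.10155076 -0.03914156]
slide [0.8 0.5 0.9] dr [ 0.0009  0.0012 -0.0013]
world z in tool [-1.2e-03  9.0e-04 -1.0e+00] t 2.8
```

View pics/side1.png

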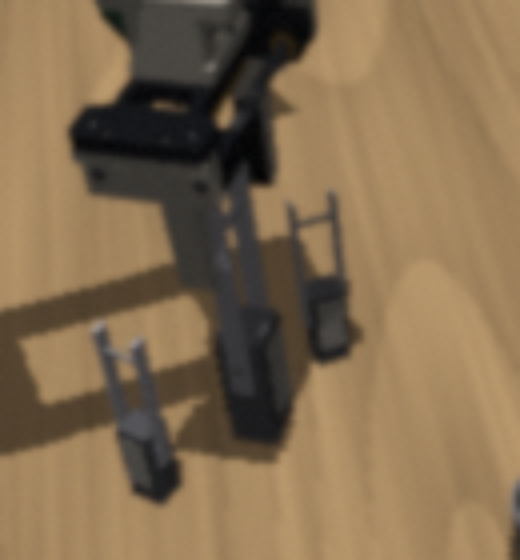

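The open fingers straddle the straps (crop about 190–265, 120–290) and the lamp stands free, clear of the small lamps. I'll close the gripper now.

Emit:
{"api": "servo_tool", "payload": {
  "increments": [
    {"slide": [0,0,0],"dr": [0,0,0],"jaw": 0.3},
    {"slide": [0,0,0],"dr": [0,0,0],"jaw": 0.4},
    {"slide": [0,0,0],"dr": [0,0,0],"jaw": 0.45},
    {"slide": [0,0,0],"dr": [0,0,0],"jaw": 0.5},
    {"slide": [0,0,0],"dr": [0,0,0],"jaw": 0.7},
    {"slide": [0,0,0],"dr": [0,0,0],"jaw": 0.7},
    {"slide": [0,0,0],"dr": [0,0,0],"jaw": 0.7},
    {"slide": [0,0,0],"dr": [0,0,0],"jaw": 0.7}
  ],
  "force": 45
}}

```text
t: 3.65
tool_pos: [0.5137, 0.174, 0.3467]
orientation: [-0.673, -3.069, 0.0]
force: [-0.1, -0.3, -0.1]
opening: 0.0457
gripper_force: 45.0
```

Emit:
{"api": "servo_tool", "payload": {
  "increments": [
    {"slide": [0,0,-10],"dr": [0,0,0],"jaw": 0.7},
    {"slide": [0,0,-30],"dr": [0,0,0],"jaw": 0.7},
    {"slide": [0,0,-60],"dr": [0,0,0],"jaw": 0.7},
    {"slide": [0,0,-90],"dr": [0,0,0],"jaw": 0.7},
    {"slide": [0,0,-120],"dr": [0,0,0],"jaw": 0.7},
    {"slide": [0,0,-140],"dr": [0,0,0],"jaw": 0.7},
    {"slide": [0,0,-153],"dr": [0,0,0],"jaw": 0.7},
    {"slide": [0,0,-153],"dr": [0,0,0],"jaw": 0.7},
    {"slide": [0,0,-153],"dr": [0,0,0],"jaw": 0.7}
  ]
}}

```text
t: 4.55
tool_pos: [0.5136, 0.174, 0.4989]
orientation: [-0.673, -3.068, 0.001]
force: [-0.0, -0.1, -2.8]
opening: 0.046
gripper_force: 45.0
```

```bash
python3 - <<'E'
from h import *
s=read_state();print(s['tool_pos'],s['force'],s['wrist_torque'],s['opening'])
go(.479,-.196,.5,77.5)
go(.479,-.196,.437,77.5)
E
```

```text
[0.5135902  0.17397568 0.49886425] [-0.01541177 -0.10505124 -2.78131285] [ 0.01303847 -0.12504034  0.00305538] 0.04599578219526033
slide [-123.4 -350.5   -1. ] dr [-0.0006 -0.0009 -0.2136]
world z in tool [ 8.e-04 -7.e-04 -1.e+00] t 4.55
slide [-123.5 -350.5   62. ] dr [-0.0006 -0.0009 -0.2136]
world z in tool [ 8.e-04 -7.e-04 -1.e+00] t 4.55
```

Emit:
{"api": "servo_tool", "payload": {
  "increments": [
    {"slide": [-7,-20,0],"dr": [0,0,-0.01],"jaw": 0.7},
    {"slide": [-17,-50,0],"dr": [0,0,-0.03],"jaw": 0.7},
    {"slide": [-28,-80,0],"dr": [0,0,-0.05],"jaw": 0.7},
    {"slide": [-39,-110,0],"dr": [0,0,-0.08],"jaw": 0.7},
    {"slide": [-49,-140,0],"dr": [0,0,-0.11],"jaw": 0.7},
    {"slide": [-60,-170,0],"dr": [0,0,-0.14],"jaw": 0.7},
    {"slide": [-70,-200,0],"dr": [0,0,-0.16],"jaw": 0.7},
    {"slide": [-81,-230,0],"dr": [0,0,-0.18],"jaw": 0.7},
    {"slide": [-92,-260,10],"dr": [0,0,-0.2],"jaw": 0.7},
    {"slide": [-102,-290,20],"dr": [0,0,-0.2136],"jaw": 0.7},
    {"slide": [-112,-318,35],"dr": [0,0,-0.2136],"jaw": 0.7},
    {"slide": [-119,-338,50],"dr": [0,0,-0.2136],"jaw": 0.7},
    {"slide": [-123,-350,62],"dr": [0,0,-0.2136],"jaw": 0.7},
    {"slide": [-123,-350,62],"dr": [0,0,-0.2136],"jaw": 0.7},
    {"slide": [-123,-350,62],"dr": [0,0,-0.2136],"jaw": 0.7},
    {"slide": [-123,-350,62],"dr": [0,0,-0.2136],"jaw": 0.7},
    {"slide": [-123,-350,62],"dr": [0,0,-0.2136],"jaw": 0.7}
  ]
}}

```text
t: 6.25
tool_pos: [0.4793, -0.1945, 0.4388]
orientation: [0.34, 3.122, -0.001]
force: [0.7, -0.6, -2.0]
opening: 0.0461
gripper_force: 45.0
```

```bash
python3 - <<'E'
from h import *
s=read_state();print(s['tool_pos'],s['force'],s['wrist_torque'],s['opening'])
go(.5765,-.218,.437,77.5)
im,w=cloud("side");np.savez("side2.npz",im=im,w=w)
cv2.imwrite("pics/side2.png",cv2.resize(im[150:350,200:400],None,fx=3,fy=3)[:,:,::-1])
# predicted pixel of grasp-point / box faces
p=camera_params("side")
def pr(P): return cv2.projectPoints(np.array([P]),p['rvec'],p['tvec'],np.array([[p['fx'],0,p['cx']],[0,p['fy'],p['cy']],[0,0,1]]),None)[0].round(0).ravel()
x,y,z=s['tool_pos'];print(pr([x,y,z-.177]),pr([x,y,z-.302]))
c,sn=np.cos(np.deg2rad(-12.5)),np.sin(np.deg2rad(-12.5))
# cloud points near lamp: coordinates in hook axes rel. to tcp
d=w-[x,y,z]; hx=d[...,0]*c+d[...,1]*sn; hy=-d[...,0]*sn+d[...,1]*c; 
m=(abs(hx)<.04)&(abs(hy)<.04)
for lo,hi in((-.165,-.15),(-.25,-.19),(-.27,-.258),(-.345,-.28)):
    k=m&(d[...,2]>lo)&(d[...,2]<hi)
    print(lo,k.sum(),np.percentile(hx[k],[2,50,98]).round(4) if k.any() else '',np.percentile(hy[k],[2,50,98]).round(4) if k.any() else '')
E
```

```text
[ 0.47927835 -0.19450113  0.43877655] [ 0.74152135 -0.64745695 -1.95783379] [ 0.02354341 -0.12841999 -0.00647764] 0.04614276181997728
slide [-100.    -2.     1.9] dr [-0.0002  0.0016  0.0013]
world z in tool [-1.6e-03 -2.0e-04 -1.0e+00] t 6.25
[240. 251.] [251. 296.]
-0.165 0  
-0.25 204 [-0.0078 -0.      0.0059] [-0.0226 -0.0216  0.0224]
-0.27 128 [-0.0166  0.008   0.0166] [-0.022  -0.0162  0.0136]
-0.345 420 [-0.0176  0.0051  0.0166] [-0.0215 -0.0159  0.0129]
```

View pics/side2.png

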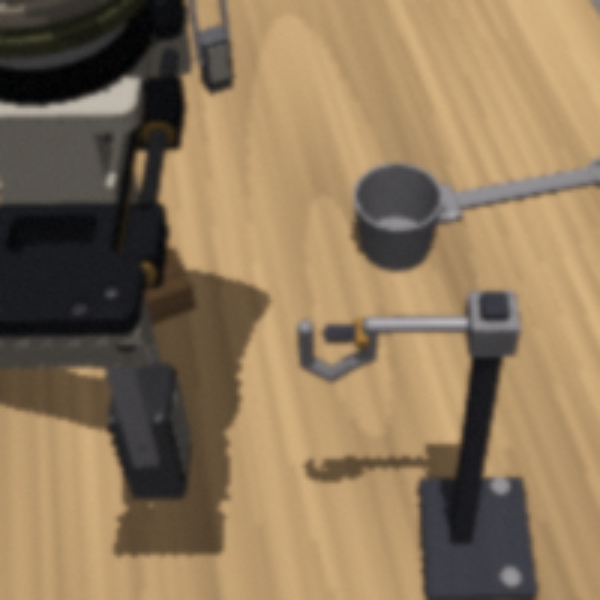

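The gripped lamp hangs upright left of the hook (lamp at crop 150,430; hook tip at 305,330). Its box is centred under the tool to within 1 mm. I'll go in over the tip at this height, where both gaps are about 12 mm.

Emit:
{"api": "servo_tool", "payload": {
  "increments": [
    {"slide": [-10,0,0],"dr": [0,0,0],"jaw": 0.7},
    {"slide": [-20,-1,0],"dr": [0,0,0],"jaw": 0.7},
    {"slide": [-30,-1,0],"dr": [0,0,0],"jaw": 0.7},
    {"slide": [-40,-1,0],"dr": [0,0,0],"jaw": 0.7},
    {"slide": [-50,-2,0],"dr": [0,0,0],"jaw": 0.7},
    {"slide": [-60,-2,0],"dr": [0,0,0],"jaw": 0.7},
    {"slide": [-70,-2,0],"dr": [0,0,0],"jaw": 0.7},
    {"slide": [-80,-2,0],"dr": [0,0,0],"jaw": 0.7},
    {"slide": [-88,-2,0],"dr": [0,0,0],"jaw": 0.7},
    {"slide": [-95,-2,0],"dr": [0,0,0],"jaw": 0.7},
    {"slide": [-99,-2,0],"dr": [0,0,0],"jaw": 0.7},
    {"slide": [-100,-2,0],"dr": [0,0,0],"jaw": 0.7},
    {"slide": [-100,-2,0],"dr": [0,0,0],"jaw": 0.7},
    {"slide": [-100,-2,0],"dr": [0,0,0],"jaw": 0.7},
    {"slide": [-100,-2,0],"dr": [0,0,0],"jaw": 0.7}
  ]
}}

```text
t: 7.8
tool_pos: [0.5759, -0.2189, 0.4379]
orientation: [0.342, 3.123, -0.0]
force: [1.0, -0.5, -3.6]
opening: 0.0458
gripper_force: 45.0
```

```bash
python3 - <<'E'
from h import *
F=[]
for i in range(4):
    im,w=cloud("side"); F.append(read_state()['force'])
s=read_state();print(s['tool_pos'],np.mean(F,0),np.std(F,0),s['wrist_torque'],s['t'])
go(.5765,-.218,.437,77.5)
im2,w2=cloud("top")
x,y,z=s['tool_pos']
c,sn=np.cos(np.deg2rad(-12.5)),np.sin(np.deg2rad(-12.5))
for W in(w,w2):
  d=W-[x,y,z]; hx=d[...,0]*c+d[...,1]*sn; hy=-d[...,0]*sn+d[...,1]*c
  def q(n,k): print(n,k.sum(),[np.percentile(a[k],[2,50,98]).round(4) for a in(hx,hy,W[...,2])] if k.sum()>3 else '')
  q('tip',(abs(hx+.012)<.008)&(abs(hy)<.01)&(W[...,2]>.225)&(W[...,2]<.252))
  q('V',(abs(hx)<.03)&(abs(hy)<.012)&(W[...,2]>.19)&(W[...,2]<.22))
  q('strap',(abs(hx)<.012)&(abs(hy)<.03)&(abs(hy)>.014)&(W[...,2]>.2)&(W[...,2]<.26))
  q('box',(abs(hx)<.03)&(abs(hy)<.03)&(W[...,2]>.1)&(W[...,2]<.178))
  q('clamp',(abs(hx-.08)<.03)&(abs(hy)<.03)&(W[...,2]>.235)&(W[...,2]<.27))
cv2.imwrite("pics/side3.png",cv2.resize(im[200:350,250:400],None,fx=4,fy=4)[:,:,::-1])
E
```

```text
[ 0.57598422 -0.2189291   0.43784196] [-0.02751299 -0.28994797 -3.0105621 ] [0.9659104  0.15808233 0.53711586] [ 0.0389697  -0.14709156 -0.03476133] 8.0
slide [-0.3  1.   0.8] dr [-0.      0.0001 -0.    ]
world z in tool [-1.e-04 -0.e+00 -1.e+00] t 8.0
tip 0 
V 5 [array([0.0051, 0.0066, 0.0095]), array([-0.0018, -0.0016, -0.0003]), array([0.2047, 0.2059, 0.2077])]
strap 147 [array([-0.0085, -0.0012,  0.0051]), array([-0.0228, -0.0218, -0.0206]), array([0.2007, 0.2202, 0.2395])]
box 490 [array([-0.0195, -0.0011,  0.0158]), array([-0.022 , -0.0162, -0.0019]), array([0.1025, 0.1452, 0.177 ])]
clamp 434 [array([0.0525, 0.0766, 0.0914]), array([-0.0105, -0.0036,  0.0128]), array([0.2369, 0.2543, 0.262 ])]
tip 0 
V 0 
strap 0 
box 109 [array([-0.0188, -0.0143,  0.0063]), array([-0.0025,  0.0174,  0.0234]), array([0.1021, 0.1464, 0.1756])]
clamp 153 [array([0.0679, 0.0788, 0.0921]), array([-0.0063,  0.005 ,  0.013 ]), array([0.2381, 0.2547, 0.2627])]
```

View pics/side3.png

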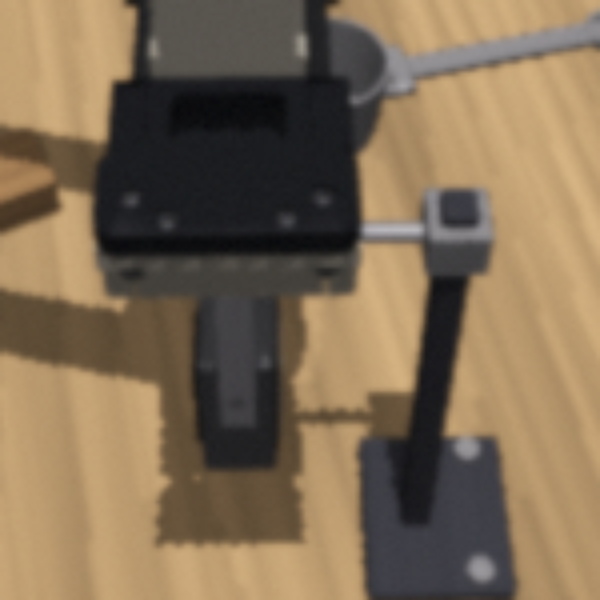

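Emit:
{"api": "servo_tool", "payload": {
  "increments": [
    {"slide": [-1,0,3],"dr": [0,0,0],"jaw": 0.7},
    {"slide": [-1,0,7],"dr": [0,0,0],"jaw": 0.7},
    {"slide": [-1,0,11],"dr": [0,0,0],"jaw": 0.7},
    {"slide": [-1,0,14],"dr": [0,0,0],"jaw": 0.7},
    {"slide": [-1,0,16],"dr": [0,0,0],"jaw": 0.7},
    {"slide": [-1,0,18],"dr": [0,0,0],"jaw": 0.7},
    {"slide": [-1,0,20],"dr": [0,0,0],"jaw": 0.7},
    {"slide": [-1,0,22],"dr": [0,0,0],"jaw": 0.7},
    {"slide": [-1,0,22],"dr": [0,0,0],"jaw": 0.7},
    {"slide": [-1,0,22],"dr": [0,0,0],"jaw": 0.7}
  ]
}}

```text
t: 9.05
tool_pos: [0.5771, -0.2192, 0.4164]
orientation: [0.342, 3.122, -0.0]
force: [-0.6, 0.8, 0.7]
opening: 0.0458
gripper_force: 45.0
```

Emit:
{"api": "servo_tool", "payload": {
  "increments": [
    {"slide": [0,0,1],"dr": [0,0,0],"jaw": 0.7},
    {"slide": [0,0,2],"dr": [0,0,0],"jaw": 0.7},
    {"slide": [0,0,2],"dr": [0,0,0],"jaw": 0.7}
  ]
}}

```text
t: 9.35
tool_pos: [0.5771, -0.2192, 0.4139]
orientation: [0.342, 3.123, -0.0]
force: [-1.5, 0.6, 2.0]
opening: 0.0459
gripper_force: 45.0
```

Emit:
{"api": "servo_tool", "payload": {
  "increments": [
    {"slide": [0,0,1],"dr": [0,0,0],"jaw": 0.7},
    {"slide": [0,0,2],"dr": [0,0,0],"jaw": 0.7},
    {"slide": [0,0,3],"dr": [0,0,0],"jaw": 0.7},
    {"slide": [0,0,3],"dr": [0,0,0],"jaw": 0.7}
  ]
}}

```text
t: 9.75
tool_pos: [0.5772, -0.2192, 0.4108]
orientation: [0.342, 3.122, -0.0]
force: [0.3, 0.2, 2.7]
opening: 0.0456
gripper_force: 45.0
```

Emit:
{"api": "servo_tool", "payload": {
  "increments": [
    {"slide": [0,0,1.5],"dr": [0,0,0],"jaw": 0.7},
    {"slide": [0,0,3],"dr": [0,0,0],"jaw": 0.7},
    {"slide": [0,0,4.5],"dr": [0,0,0],"jaw": 0.7},
    {"slide": [0,0,6],"dr": [0,0,0],"jaw": 0.7},
    {"slide": [0,0,6],"dr": [0,0,0],"jaw": 0.7}
  ]
}}

```text
t: 10.25
tool_pos: [0.5767, -0.2191, 0.4039]
orientation: [-0.342, -3.121, -0.001]
force: [-2.9, 0.7, 1.6]
opening: 0.0457
gripper_force: 45.0
```

Emit:
{"api": "servo_tool", "payload": {
  "increments": [
    {"slide": [0,0,1.5],"dr": [0,0,0],"jaw": 0.7},
    {"slide": [0,0,3],"dr": [0,0,0],"jaw": 0.7},
    {"slide": [0,0,4.5],"dr": [0,0,0],"jaw": 0.7},
    {"slide": [0,0,6],"dr": [0,0,0],"jaw": 0.7},
    {"slide": [0,0,6],"dr": [0,0,0],"jaw": 0.7}
  ]
}}

```text
t: 10.75
tool_pos: [0.5771, -0.2191, 0.3976]
orientation: [-0.342, -3.122, -0.001]
force: [0.4, 0.2, -2.6]
opening: 0.0455
gripper_force: 45.0
```

Emit:
{"api": "servo_tool", "payload": {
  "increments": [
    {"slide": [0,0,1.5],"dr": [0,0,0],"jaw": 0.7},
    {"slide": [0,0,3],"dr": [0,0,0],"jaw": 0.7},
    {"slide": [0,0,4],"dr": [0,0,0],"jaw": 0.7},
    {"slide": [0,0,5],"dr": [0,0,0],"jaw": 0.7},
    {"slide": [0,0,5],"dr": [0,0,0],"jaw": 0.7}
  ]
}}

```text
t: 11.25
tool_pos: [0.577, -0.2192, 0.3935]
orientation: [-0.342, -3.123, -0.0]
force: [-0.4, -0.1, -2.8]
opening: 0.0459
gripper_force: 45.0
```

Emit:
{"api": "servo_tool", "payload": {
  "increments": [
    {"slide": [0,0,1],"dr": [0,0,0],"jaw": 0.7},
    {"slide": [0,0,2],"dr": [0,0,0],"jaw": 0.7},
    {"slide": [0,0,2],"dr": [0,0,0],"jaw": 0.7}
  ]
}}

```text
t: 11.55
tool_pos: [0.577, -0.2192, 0.3915]
orientation: [-0.342, -3.123, -0.0]
force: [-0.7, 0.5, -2.4]
opening: 0.0456
gripper_force: 45.0
```

Emit:
{"api": "servo_tool", "payload": {
  "increments": [
    {"slide": [0,0,1],"dr": [0,0,0],"jaw": 0.7},
    {"slide": [0,0,2],"dr": [0,0,0],"jaw": 0.7},
    {"slide": [0,0,2],"dr": [0,0,0],"jaw": 0.7}
  ]
}}

```text
t: 11.85
tool_pos: [0.577, -0.2192, 0.3895]
orientation: [-0.342, -3.123, -0.0]
force: [0.3, -0.5, -1.3]
opening: 0.0454
gripper_force: 45.0
```

Emit:
{"api": "servo_tool", "payload": {
  "increments": [
    {"slide": [0,0,0.7],"dr": [0,0,0],"jaw": 0.7},
    {"slide": [0,0,0.7],"dr": [0,0,0],"jaw": 0.7}
  ]
}}

```text
t: 12.05
tool_pos: [0.577, -0.2192, 0.3889]
orientation: [-0.342, -3.123, -0.0]
force: [0.5, -0.4, -3.1]
opening: 0.0461
gripper_force: 45.0
```

Emit:
{"api": "servo_tool", "payload": {
  "increments": [
    {"slide": [0,0,0.7],"dr": [0,0,0],"jaw": 0.7},
    {"slide": [0,0,0.7],"dr": [0,0,0],"jaw": 0.7}
  ]
}}

```text
t: 12.25
tool_pos: [0.577, -0.2192, 0.3882]
orientation: [-0.342, -3.123, -0.0]
force: [-0.1, 0.5, -2.4]
opening: 0.0459
gripper_force: 45.0
```

Emit:
{"api": "servo_tool", "payload": {
  "increments": [
    {"slide": [0,0,0.7],"dr": [0,0,0],"jaw": 0.7},
    {"slide": [0,0,0.7],"dr": [0,0,0],"jaw": 0.7}
  ]
}}

```text
t: 12.45
tool_pos: [0.577, -0.2192, 0.3875]
orientation: [-0.342, -3.123, -0.0]
force: [0.3, 1.2, -2.6]
opening: 0.0459
gripper_force: 45.0
```

Emit:
{"api": "servo_tool", "payload": {
  "increments": [
    {"slide": [0,0,0.7],"dr": [0,0,0],"jaw": 0.7},
    {"slide": [0,0,0.7],"dr": [0,0,0],"jaw": 0.7}
  ]
}}

```text
t: 12.65
tool_pos: [0.577, -0.2192, 0.3868]
orientation: [-0.342, -3.123, -0.0]
force: [-0.0, -0.7, -3.0]
opening: 0.0458
gripper_force: 45.0
```

Emit:
{"api": "servo_tool", "payload": {
  "increments": [
    {"slide": [0,0,0.7],"dr": [0,0,0],"jaw": 0.7},
    {"slide": [0,0,0.7],"dr": [0,0,0],"jaw": 0.7}
  ]
}}

```text
t: 12.85
tool_pos: [0.577, -0.2192, 0.3861]
orientation: [-0.342, -3.123, -0.0]
force: [0.2, 0.2, -2.1]
opening: 0.0457
gripper_force: 45.0
```

Emit:
{"api": "servo_tool", "payload": {
  "increments": [
    {"slide": [0,0,0.6],"dr": [0,0,0],"jaw": 0.7},
    {"slide": [0,0,0.6],"dr": [0,0,0],"jaw": 0.7}
  ]
}}

```text
t: 13.05
tool_pos: [0.5771, -0.2192, 0.3857]
orientation: [0.342, 3.123, -0.0]
force: [0.6, -0.1, -1.8]
opening: 0.0458
gripper_force: 45.0
```

Emit:
{"api": "servo_tool", "payload": {
  "increments": [
    {"slide": [0,0,0.5],"dr": [0,0,0],"jaw": 0.7},
    {"slide": [0,0,0.5],"dr": [0,0,0],"jaw": 0.7}
  ]
}}

```text
t: 13.25
tool_pos: [0.5772, -0.2192, 0.3854]
orientation: [0.342, 3.122, -0.0]
force: [0.3, -0.4, -1.5]
opening: 0.0458
gripper_force: 45.0
```

Emit:
{"api": "servo_tool", "payload": {
  "increments": [
    {"slide": [0,0,0.5],"dr": [0,0,0],"jaw": 0.7},
    {"slide": [0,0,0.5],"dr": [0,0,0],"jaw": 0.7}
  ]
}}

```text
t: 13.45
tool_pos: [0.5772, -0.2192, 0.385]
orientation: [0.342, 3.122, -0.0]
force: [1.4, -0.8, -0.2]
opening: 0.0459
gripper_force: 45.0
```

Emit:
{"api": "servo_tool", "payload": {
  "increments": [
    {"slide": [0,0,0.5],"dr": [0,0,0],"jaw": 0.7},
    {"slide": [0,0,1],"dr": [0,0,0],"jaw": 0.7},
    {"slide": [0,0,1],"dr": [0,0,0],"jaw": 0.7}
  ]
}}

```text
t: 13.75
tool_pos: [0.5773, -0.2193, 0.3844]
orientation: [0.342, 3.121, -0.001]
force: [2.6, -0.7, 4.3]
opening: 0.0457
gripper_force: 45.0
```

Emit:
{"api": "servo_tool", "payload": {
  "increments": [
    {"slide": [0,0,0.5],"dr": [0,0,0],"jaw": 0.7},
    {"slide": [0,0,1],"dr": [0,0,0],"jaw": 0.7},
    {"slide": [0,0,1],"dr": [0,0,0],"jaw": 0.7}
  ]
}}

```text
t: 14.05
tool_pos: [0.5774, -0.2193, 0.3842]
orientation: [0.342, 3.12, -0.001]
force: [1.2, 0.1, 7.0]
opening: 0.0459
gripper_force: 45.0
```

Emit:
{"api": "servo_tool", "payload": {
  "increments": [
    {"slide": [-0.4,0,0.6],"dr": [0,0,0],"jaw": 0.7},
    {"slide": [-0.4,0,0.6],"dr": [0,0,0],"jaw": 0.7},
    {"slide": [-0.4,0,0.6],"dr": [0,0,0],"jaw": 0.7}
  ]
}}

```text
t: 14.35
tool_pos: [0.5777, -0.2193, 0.384]
orientation: [0.342, 3.121, -0.001]
force: [-1.8, 0.8, 11.0]
opening: 0.0459
gripper_force: 45.0
```

```bash
python3 - <<'E'
from h import *
F=[]
for i in range(6):
    im,w=cloud("side" if i%2 else "top"); F.append(read_state()['force'])
s=read_state();print(s['tool_pos'],np.mean(F,0),np.std(F,0),s['wrist_torque'],s['t'])
E
```

```text
[ 0.57765902 -0.21933111  0.38399899] [-1.41647453  1.13385327 10.60740759] [0.56707924 0.56176145 0.41070157] [ 0.24988965  0.06661649 -0.054629  ] 14.65
```

Emit:
{"api": "servo_tool", "payload": {
  "increments": [
    {"slide": [0.2,0,-0.4],"dr": [0,0,0],"jaw": 0.7},
    {"slide": [0.2,0,-0.4],"dr": [0,0,0],"jaw": 0.7},
    {"slide": [0.2,0,-0.4],"dr": [0,0,0],"jaw": 0.7}
  ]
}}

```text
t: 14.95
tool_pos: [0.5775, -0.2193, 0.384]
orientation: [0.342, 3.121, -0.001]
force: [0.1, 0.9, 8.6]
opening: 0.0454
gripper_force: 45.0
```

```bash
python3 - <<'E'
from h import *
F=[]
for i in range(6):
    im,w=cloud("side" if i%2 else "top"); F.append(read_state()['force'])
s=read_state();print(s['tool_pos'],np.mean(F,0),np.std(F,0),s['wrist_torque'],s['t'])
E
```

```text
[ 0.57754259 -0.21930797  0.38402034] [0.36105866 0.13159813 8.6611876 ] [0.31106022 0.44949444 0.59113526] [ 0.13701577 -0.22050547 -0.03687547] 15.25
```

Emit:
{"api": "servo_tool", "payload": {
  "increments": [
    {"slide": [0,0,0.1],"dr": [0,0,0],"jaw": 0.7},
    {"slide": [0,0,0.1],"dr": [0,0,0],"jaw": 0.7},
    {"slide": [0,0,0.1],"dr": [0,0,0],"jaw": 0.7},
    {"slide": [0,0,0.1],"dr": [0,0,0],"jaw": 0.7},
    {"slide": [0,0,0.1],"dr": [0,0,0],"jaw": 0.7},
    {"slide": [0,0,0.1],"dr": [0,0,0],"jaw": 0.7},
    {"slide": [0,0,0.1],"dr": [0,0,0],"jaw": 0.7},
    {"slide": [0,0,0.1],"dr": [0,0,0],"jaw": 0.7},
    {"slide": [0,0,0.1],"dr": [0,0,0],"jaw": 0.7},
    {"slide": [0,0,0.1],"dr": [0,0,0],"jaw": 0.7},
    {"slide": [0,0,0.1],"dr": [0,0,0],"jaw": 0.7},
    {"slide": [0,0,0.1],"dr": [0,0,0],"jaw": 0.7},
    {"slide": [0,0,0.1],"dr": [0,0,0],"jaw": 0.7}
  ]
}}

```text
t: 16.55
tool_pos: [0.5776, -0.2193, 0.384]
orientation: [0.342, 3.121, -0.001]
force: [-1.2, 0.0, 9.2]
opening: 0.0459
gripper_force: 45.0
```

Emit:
{"api": "servo_tool", "payload": {
  "increments": [
    {"slide": [0,0,-1],"dr": [0,0,0],"jaw": 0.7},
    {"slide": [0,0,-2],"dr": [0,0,0],"jaw": 0.7},
    {"slide": [0,0,-2.3],"dr": [0,0,0],"jaw": 0.7},
    {"slide": [0,0,-2.3],"dr": [0,0,0],"jaw": 0.7}
  ]
}}

```text
t: 16.95
tool_pos: [0.5775, -0.2193, 0.3845]
orientation: [0.342, 3.122, -0.0]
force: [5.0, -1.6, 1.9]
opening: 0.0458
gripper_force: 45.0
```

```bash
python3 - <<'E'
from h import *
F=[]
for i in range(6):
    im,w=cloud("side" if i%2 else "top"); F.append(read_state()['force'])
s=read_state();print(s['tool_pos'],np.mean(F,0),np.std(F,0),s['wrist_torque'],s['t'])
E
```

```text
[ 0.57748216 -0.2192836   0.38448436] [ 4.7725234  -1.19362051  0.4831891 ] [0.3716755  0.30185339 0.41028782] [-0.20778106 -0.98324853 -0.01469662] 17.25
```

Emit:
{"api": "servo_tool", "payload": {
  "increments": [
    {"slide": [-0.4,0,0],"dr": [0,0,0],"jaw": 0.7},
    {"slide": [-0.8,0,0],"dr": [0,0,0],"jaw": 0.7},
    {"slide": [-0.8,0,0],"dr": [0,0,0],"jaw": 0.7}
  ]
}}

```text
t: 17.55
tool_pos: [0.5779, -0.2194, 0.3844]
orientation: [-0.342, -3.122, -0.0]
force: [1.9, -1.5, 1.1]
opening: 0.0457
gripper_force: 45.0
```

```bash
python3 - <<'E'
from h import *
F=[]
for i in range(4):
    im,w=cloud("side" if i%2 else "top"); F.append(read_state()['force'])
s=read_state();print(s['tool_pos'],np.mean(F,0),s['wrist_torque'],s['t'])
E
```

```text
[ 0.57790949 -0.21941151  0.38445364] [ 1.29181593 -0.97831326  1.24844554] [-0.1256325  -0.37307386 -0.03872895] 17.75
```

Nearly free of side load. Now I'll reduce the grip and open a little, evenly.

Emit:
{"api": "servo_tool", "payload": {
  "increments": [
    {"slide": [-0.3,0,0],"dr": [0,0,0],"jaw": 0.7},
    {"slide": [-0.3,0,-0.3],"dr": [0,0,0],"jaw": 0.7},
    {"slide": [-0.3,0,-0.3],"dr": [0,0,0],"jaw": 0.7},
    {"slide": [-0.3,0,-0.3],"dr": [0,0,0],"jaw": 0.7}
  ],
  "force": 5
}}

```text
t: 18.15
tool_pos: [0.5781, -0.2195, 0.3845]
orientation: [-0.342, -3.122, -0.0]
force: [-0.7, -1.1, -0.8]
opening: 0.0463
gripper_force: 5.0
```

Emit:
{"api": "servo_tool", "payload": {
  "increments": [
    {"slide": [0,0,0],"dr": [0,0,0],"jaw": 0.49},
    {"slide": [0,0,0],"dr": [0,0,0],"jaw": 0.46},
    {"slide": [0,0,0],"dr": [0,0,0],"jaw": 0.42},
    {"slide": [0,0,0],"dr": [0,0,0],"jaw": 0.37},
    {"slide": [0,0,0],"dr": [0,0,0],"jaw": 0.3},
    {"slide": [0,0,0],"dr": [0,0,0],"jaw": 0.2},
    {"slide": [0,0,0],"dr": [0,0,0],"jaw": 0.2}
  ]
}}

```text
t: 18.85
tool_pos: [0.5783, -0.2195, 0.385]
orientation: [0.342, 3.123, 0.0]
force: [0.0, -0.4, -0.1]
opening: 0.0732
gripper_force: 0.0
```

```bash
python3 - <<'E'
from h import *
im,w=cloud("side")
s=read_state();print(s['tool_pos'],s['force'],s['t'],s['opening'])
cv2.imwrite("pics/side4.png",cv2.resize(im[200:350,250:400],None,fx=4,fy=4)[:,:,::-1])
E
```

```text
[ 0.57833281 -0.21945411  0.38494529] [ 0.81236205  1.22061265 -0.20800503] 18.9 0.07411051694854447
```

View pics/side4.png

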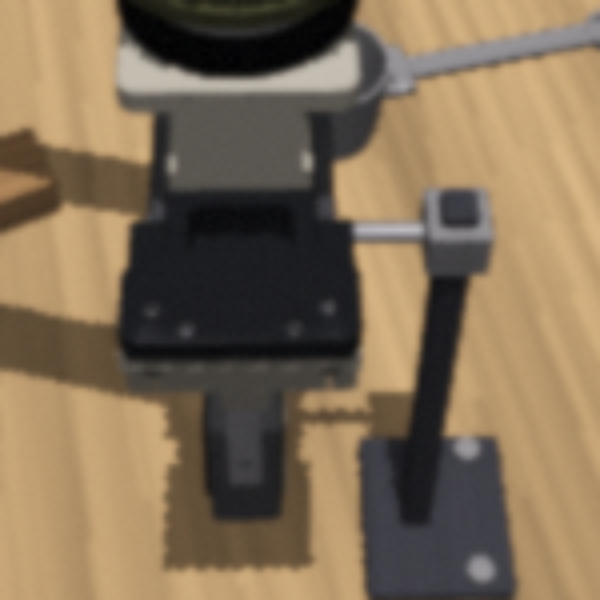

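The lamp hangs under the hook (crop 245,440), with the fingers open and clear. I'll withdraw straight up.

Emit:
{"api": "servo_tool", "payload": {
  "increments": [
    {"slide": [0,0,-5],"dr": [0,0,0],"jaw": 0},
    {"slide": [0,0,-15],"dr": [0,0,0],"jaw": 0},
    {"slide": [0,0,-30],"dr": [0,0,0],"jaw": 0},
    {"slide": [0,0,-50],"dr": [0,0,0],"jaw": 0},
    {"slide": [0,0,-80],"dr": [0,0,0],"jaw": 0},
    {"slide": [0,0,-110],"dr": [0,0,0],"jaw": 0},
    {"slide": [0,0,-130],"dr": [0,0,0],"jaw": 0},
    {"slide": [100,60,-140],"dr": [0,0,0],"jaw": 0},
    {"slide": [150,110,-140],"dr": [0,0,0],"jaw": 0},
    {"slide": [180,150,-140],"dr": [0,0,0],"jaw": 0},
    {"slide": [180,150,-140],"dr": [0,0,0],"jaw": 0},
    {"slide": [180,150,-140],"dr": [0,0,0],"jaw": 0},
    {"slide": [180,150,-140],"dr": [0,0,0],"jaw": 0},
    {"slide": [180,150,-140],"dr": [0,0,0],"jaw": 0},
    {"slide": [180,150,-140],"dr": [0,0,0],"jaw": 0},
    {"slide": [180,150,-140],"dr": [0,0,0],"jaw": 0},
    {"slide": [180,150,-140],"dr": [0,0,0],"jaw": 0},
    {"slide": [180,150,-140],"dr": [0,0,0],"jaw": 0},
    {"slide": [180,150,-140],"dr": [0,0,0],"jaw": 0},
    {"slide": [180,150,-140],"dr": [0,0,0],"jaw": 0}
  ]
}}

```text
t: 20.9
tool_pos: [0.4352, -0.0342, 0.5248]
orientation: [-0.343, -3.122, 0.0]
force: [-0.4, -0.9, -0.3]
opening: 0.093
gripper_force: 0.0
```

```bash
python3 - <<'E'
from h import *
im,w=cloud("side")
s=read_state();print(s['tool_pos'],s['force'],s['t'])
im2,_=cloud("side"); print('diff',np.abs(im.astype(int)-im2)[200:350,280:400].max())
a=cv2.resize(im[225:345,280:390],None,fx=5,fy=5,interpolation=2)
cv2.imwrite("pics/side5.png",a[:600,:,::-1])
S=np.load("side0.npz")['w']
for n,(u,v) in dict(offcut=(243,250),tin=(333,236),wr=(385,211)).items(): print(n,np.nanmax(abs(w-S)[v-4:v+4,u-4:u+4]).round(4))
# latch: points near hook plane, seat frame
c,sn=np.cos(np.deg2rad(-12.5)),np.sin(np.deg2rad(-12.5))
d=w-[.5768,-.218,.2085];hx=d[...,0]*c+d[...,1]*sn;hy=-d[...,0]*sn+d[...,1]*c
k=(abs(hy)<.03)&(hx>-.02)&(hx<.03)&(d[...,2]>-.03)&(d[...,2]<.04)
for z0 in np.arange(-.03,.04,.005):
    j=k&(abs(d[...,2]-z0)<.0025);print(z0.round(3),[(int(a*1000),int(b*1000)) for a,b in zip(hx[j],hy[j])][:14])
E
```

```text
[ 0.43513567 -0.03414376  0.52481629] [ 0.23377351 -0.29132575 -0.96115775] 20.95
diff 8
offcut 0.0037
tin 0.0042
wr 0.0053
-0.03 [(0, -21), (-3, -22), (-2, -22), (0, -22), (0, -23), (2, -22), (3, -22), (5, -22)]
-0.025 [(-3, -22), (5, -22), (-6, -21), (-5, -22), (-3, -22), (-2, -22), (0, -22), (2, -23), (4, -22), (5, -22)]
-0.02 [(-6, 19), (-5, 17), (2, 18), (4, 17), (5, 18), (2, 18), (2, -22), (4, -22), (-6, -22), (-5, -23), (-3, -23), (-2, -21), (0, -21), (1, -23)]
-0.015 [(-5, 17), (2, 18), (6, 18), (-6, 18), (-5, 18), (2, 17), (4, 17), (6, 18), (-6, -22), (-4, -22), (-1, -22), (0, -22), (2, -23), (-6, -22)]
-0.01 [(-6, 18), (-5, 18), (2, 17), (4, 18), (6, 18), (4, 16), (-6, -22), (-1, -22), (0, -22), (1, -22), (5, -22), (-6, -22), (-4, -22), (-3, -22)]
-0.005 [(-6, 17), (-4, 17), (2, 17), (4, 18), (6, 18), (-6, 16), (2, 17), (4, 17), (6, 17), (5, -22), (-6, -23), (-4, -22), (-3, -22), (-1, -22)]
0.0 [(-4, 17), (-6, 17), (-4, 17), (-3, 14), (-3, 11), (-1, 11), (1, 11), (-3, 10), (-3, 6), (-4, 3), (-3, 3), (1, 2), (4, 2), (6, 2)]
0.005 [(-6, 17), (-4, 17), (-6, 17), (-6, 16), (-1,
[... 354 characters left out ...]
(-10, -1)]
0.02 [(-2, 18), (6, 18), (-5, 16), (-4, 18), (-2, 17), (-1, 17), (0, 17), (1, 17), (3, 17), (4, 16), (6, 18), (-5, 16), (-4, 17), (-2, 17)]
0.025 [(-7, 21), (-2, 19), (0, 20), (3, 20), (4, 20), (6, 20), (-7, 18), (-5, 18), (-4, 18), (-2, 18), (-1, 18), (0, 18), (1, 18), (3, 19)]
0.03 [(-5, 19), (-4, 18), (-1, 18), (1, 19), (4, 17), (13, 8), (15, 7), (16, 7), (12, 6), (13, 6), (15, 5), (-2, 5), (-1, 5), (0, 5)]
0.035 [(29, 3), (-14, 3), (-12, 2), (-11, 2), (-9, 3), (-15, 1), (-14, 0), (-11, 0), (-9, 0), (16, 0), (18, 0), (-15, 0), (-14, -1), (-12, 0)]
0.04 [(18, 1), (19, 2), (22, 2), (26, 2), (16, 0), (18, 0), (19, 1), (22, 0), (23, 0), (25, 0), (26, 0), (28, 0), (29, 0), (-12, 0)]
```

View pics/side5.png

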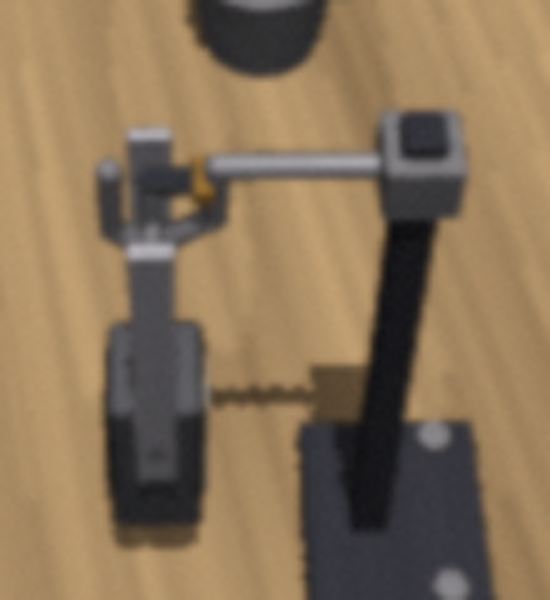

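The lamp hangs by its pin in the V (crop 150,235). The latch is level and shut above it (165,180), nothing is swinging, and the tin, spanner and offcut haven't moved. I'm handing the job in.

```bash
python3 -c "
from plant import *
print(close_job())"
```

```text
the job is handed in; nothing more can be done
None
```

The largest work lamp hangs still in the bottom of the hook with the latch shut above it. It was tugged at about 9 N for over a second (peak about 10.6 N, hook load about 14 N) before release. The tin, spanner and offcut did not move, and the job was handed in at about 21 s.

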